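Clear the deburring box, then hold a flat bar in its slot

ROBOT

A 7-joint arm with a two-finger parallel gripper is mounted at the origin on the work surface. World frame = base frame: x ahead of the robot, y to its left, z up, the work surface at z = 0. Lengths are in mm, angles in degrees, forces in N, time in s.
With the tool pointing down it reaches from about 425 to 925 mm from the base axis. Payload 6.8 kg.
Tool frame: the origin (TCP) lies between the finger pads; the fingertips stand arm.tcp_to_tips ahead of it and the grasp point (between the pads) lies 5 mm behind it (arm.tcp_to_tips is the distance from the TCP to the fingertips, in mm); z points along the fingers, y is the line along which they close (so a half turn about z gives the same grasp; the last joint's range is limited). The gripper opens to 88 mm and grips with 3 to 60 N. Pads are 20 mm wide; open, the fingers measure 115 mm over their backs; the gripper's body (75 mm by 178 mm) begins 61 mm behind the grasp point.
Start: joints at [57.004, 27.33, 1.283, 89.118, -0.659, 63.558, -4.761], TCP at [304.385, -602.492, 236.664] pointing down, gripper open.
Joint ranges: [-169.35, 169.35], [-19.33, 120.38], [-80.79, 83.38], [13.8, 139.57], [-78.32, 258.32], [9.67, 109.79], [-169.56, 169.56]. Speed limits (degrees/s): [136.94, 136.94, 180, 180, 180, 180, 180].

INTERFACE

Orientations are given as a 3x3 rotation matrix whose columns are the frame's x, y, z axes.
In Python, from plant import arm gives the robot as it stands.
- The arm moves only by the tool arm_command, never from a script. Its argument "rows" is one flat list of numbers, 7 for each row, row after row: the shift along the tool's x, y, z normalised to -1 to 1, where 1 is 0.6 m, then the turn, a rotation vector about the tool's x, y, z normalised to -1 to 1, where 1 is 90 degrees, then the opening, from -1 (shut) to 1 (fully open). In form: [x, y, z, ax, ay, az, jaw, x, y, z, ax, ay, az, jaw, ...]. A call has 1 to 8 rows; each row shifts and turns the commanded pose from where the row before left it, along the tool's axes as they then stand; what a row does not reach is not made up. A row lasts 1/10 s, in which the tool goes at most 50 mm and 8.59 degrees, less where a joint would pass 70% of its speed; a pose out of reach is approached as far as the arm can. A call with a number of a shift or a turn outside -1 to 1 is refused whole. A call with a gripper value outside its range is refused whole. The fingers move at their own pace and stop on an object; "newtons" is the grip in N (left out, the last holds). Time passes only in rows, so rows that do not move let the fingers close. It gives the time, the measured TCP pose, the force, the opening and the grip force at its end, in the units of the state.
- arm.read_state(): the state, without advancing time (a new reading comes with each control period).
- arm.camera(name): name is "side" or "top"; returns a dict with "img" (480x640x3 uint8, red, green, blue), "K" (3x3 intrinsics, pixels), "pose" (4x4, takes a point from camera to world coordinates). Camera axes: x right, y down, z forward; pixel columns grow to the right and rows downward; lengths in mm; the calibration is good to about 2 mm. A picture is of the moment at which its call begins. There is no depth.
- arm.close_job(): hands the job in; it is judged then, once.
The state is a dict: "time": time; "joint_pos": joint angles; "qvel": joint speeds; "tau": joint torques, N m; "ee_pos": TCP position; "tool_rot": TCP orientation; "ft_force": force on the tool from outside, world axes, zero at the start; "moment": the same for the moment, N m; "finger_gap": opening from 0.0 (shut) to 1.0 (fully open); "grasp_force": force on a finger pad.
Only numpy, scipy, OpenCV 4.12 (cv2) and the standard library are available. Lean on these libraries where they do the work, as an engineer would, in place of code of your own. Each camera call takes 0.05 s, during which the arm holds its last target. There are 200 camera calls.

TASK

Clear the deburring box for the next piece: pull its front flap right down so that the last job's swarf can drop into the tray, and push the flap back up until it is shut. Then take the flat bar from the wooden stand, leaving the square and the round bar standing there, and pass it upright down through the slot in the top of the box. Finish while still holding it in the gripper, at rest, with about half of its length inside the box and without jamming or forcing it in the slot.

Things in the scene. Friction and masses are not known exactly. Their poses are not given: they have to be found in the camera images.
- deburr_box: Grey deburring box fixed to the bench: 140 mm deep (own x from -60 to +80), 200 mm wide (own y), 170 mm high, flat steel top, blue motor 90 mm across behind, low aluminium swarf tray (12 mm high, reaching 74 mm out) in front. Its front, with the flap, faces its own -x, roughly towards the robot. Origin on the bench straight below the slot; z up.
- slot (a point): Centre of the mouth of the slot, level with the box's top face (170 mm above the bench). The slot goes straight down through the 12 mm thick top and is 18 mm along the box's x by 32 mm along the box's y, 2 mm more than the flat bar each way. Axes as the box's. Below, the way is free down to the floor of the box (30 mm above the bench).
- flap (a joint): Angle of the bottom-hinged front flap in rad: 0 = shut (upright), growing as its top comes out and down towards the box's -x, 1.0 = right down at its stop. It starts shut or a little ajar. A stiff hinge: it stays at any angle where it is left, and takes about 2 to 4 N at its rail to move.
- flap_hinge (a point): Middle of the flap's hinge line, fixed on the box: 66 mm in front of the slot, 40 mm above the bench. The hinge line runs along the box's y.
- flap_rail (a point): Centre of the flap's round dark steel grab rail, 12 mm thick, 120 mm long along the box's y, in the plane of the flap, 165 mm from the hinge line: 35 mm above the box's top when shut, 45 mm past the edge of the flap panel (aluminium, 8 x 190 mm), on two 8 mm posts 50 mm to either side. Fingers pointing down can straddle it and hold it all through the swing.
- stand: Wooden stand fixed to the bench, 50 x 180 x 35 mm (own x, y, z), with three equal pockets in a row along its y at -55, 0 and +55 mm, each 19 mm (x) by 33 mm (y) and 25 mm deep, one bar upright in each. Origin: centre of its underside.
- flat_bar: The flat bar: a plain aluminium bar 16 mm (own x) by 30 mm (own y) and 140 mm long (own z), about 0.13 to 0.25 kg. Origin: centre of its lower end. It stands loosely upright in one of the stand's three pockets (any of them), lower end 10 mm above the bench, upper end 150 mm above it, its 30 mm side along the stand's y.
- square_bar: A plain aluminium bar of 16 x 16 mm, 140 mm long, upright in another pocket. To be left there. Origin: centre of its lower end.
- round_bar: A plain round aluminium bar of 16 mm diameter, 140 mm long, upright in the third pocket. To be left there. Origin: centre of its lower end.

How it is judged:
By the outcome, as a careful person would: the job done as asked, in the order asked, and still so for the second after the job is handed in, while the arm keeps its last pose, push and grip.
It also fails if it takes over 54 s, if anything falls off the work surface, if the arm or the gripper's body presses on something with over 40 N, if the wrist force passes 120 N, or if a joint passes its speed limit or range.

## Working session

There is one attempt and no reset: what is moved stays moved. The work goes in short steps, Python scripts to look and compute and a tool call to move; the robot and the scene stay as the last step left them, time stands still between calls to the robot, and variables do not carry over. Pictures are saved under pics/ and viewed, at most 10 in all, crops included, and the job is handed in when it is done.

Besides the shell and the picture viewer there is one more tool, called after "Request:" as name(argument=value, ...) on one line, values as JSON. arm_command: Moves the arm, as the interface text tells. Scaled input: -1 to 1 covers 0.6 m each way for a shift and 90 degrees each way for a turn. Its arguments: {"type":"object","properties":{"rows":{"type":"array"},"newtons":{"type":"number"}},"required":["rows"]}

```bash
mkdir -p pics; ls
python3 - <<'E'
from plant import arm
import cv2,numpy as np
s=arm.read_state()
print(s['time'],s['ee_pos'],np.round(s['tool_rot'],3).tolist(),s['finger_gap'],arm.tcp_to_tips)
for n in("side","top"):
    c=arm.camera(n); cv2.imwrite(f"pics/{n}0.png",c['img'][:,:,::-1]); print(n,np.round(c['K'],1).tolist(),np.round(c['pose'],3).tolist())
E
```

```text
pics
0.0 [ 304.12579457 -601.98075696  235.67813718] [[0.893, 0.451, -0.001], [0.451, -0.893, 0.002], [-0.0, -0.002, -1.0]] 1.0007039604277086 14.0
side [[607.0, 0.0, 319.4], [0.0, 607.0, 241.5], [0.0, 0.0, 1.0]] [[0.946, -0.216, 0.241, 353.543], [-0.323, -0.578, 0.75, -562.39], [-0.023, -0.787, -0.616, 725.152], [0.0, 0.0, 0.0, 1.0]]
top [[555.1, 0.0, 321.1], [0.0, 555.1, 239.2], [0.0, 0.0, 1.0]] [[0.008, -0.984, 0.179, 389.38], [-1.0, -0.003, 0.03, 95.825], [-0.029, -0.179, -0.983, 1159.651], [0.0, 0.0, 0.0, 1.0]]
```

View pics/side0.png

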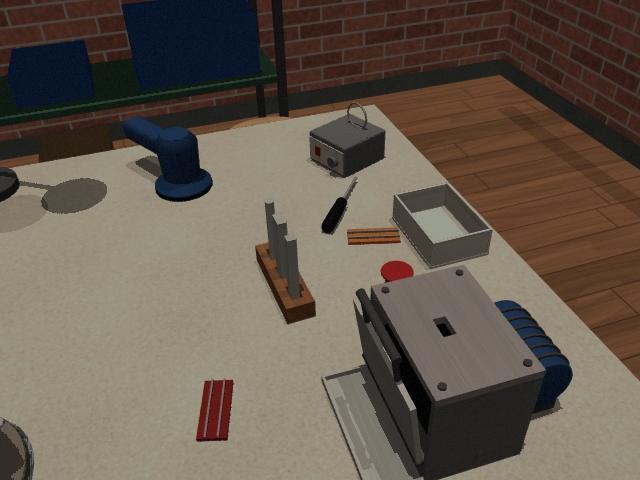

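View pics/top0.png

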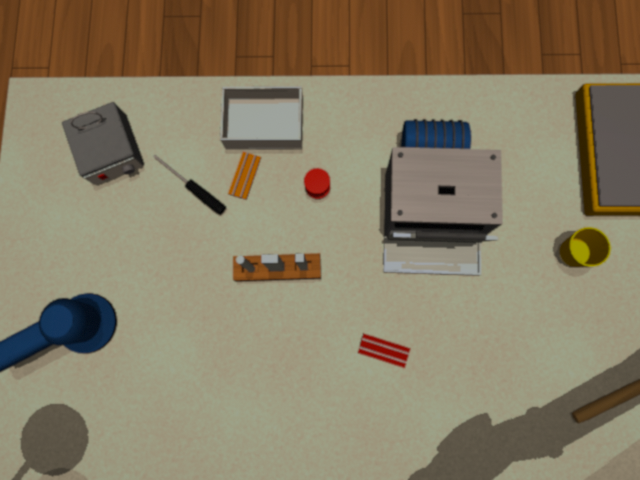

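Side view: the slot is at about (445,326), the flap is a little ajar with its rail from about (362,293) to (397,372), and the bar tops are at (270,202), (280,218) and (292,237). Top view: the slot is at (447,190), and the flat bar (widest top, 270,259) is in the middle pocket, with round at (240,260) and square at (299,258).

Run:
```python
import cv2,numpy as np
s=cv2.imread('pics/side0.png');t=cv2.imread('pics/top0.png')
def crop(i,x,y,w,h,k):
    o=cv2.resize(i[y:y+h,x:x+w],None,fx=k,fy=k,interpolation=cv2.INTER_CUBIC)
    o=cv2.convertScaleAbs(o,alpha=1.6,beta=15)
    for g in range((x//20+1)*20,x+w,20): cv2.line(o,((g-x)*k,0),((g-x)*k,6),(0,0,255),1);cv2.putText(o,str(g),((g-x)*k-10,18),0,.4,(0,0,255))
    for g in range((y//20+1)*20,y+h,20): cv2.line(o,(0,(g-y)*k),(6,(g-y)*k),(0,0,255),1);cv2.putText(o,str(g),(8,(g-y)*k+4),0,.4,(0,0,255))
    return o
cv2.imwrite('pics/s1.png',crop(s,345,262,200,150,4))
a=crop(t,380,140,130,145,4); b=crop(s,250,192,68,145,4)
c=crop(t,228,248,100,40,4)
m=np.zeros((580,800,3),np.uint8); m[:, :520]=a; m[:,525:525+272]=b
cv2.imwrite('pics/m1.png',m)
cv2.imwrite('pics/c1.png',crop(t,228,245,100,45,8))
```

```text
(no output)
```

View pics/s1.png

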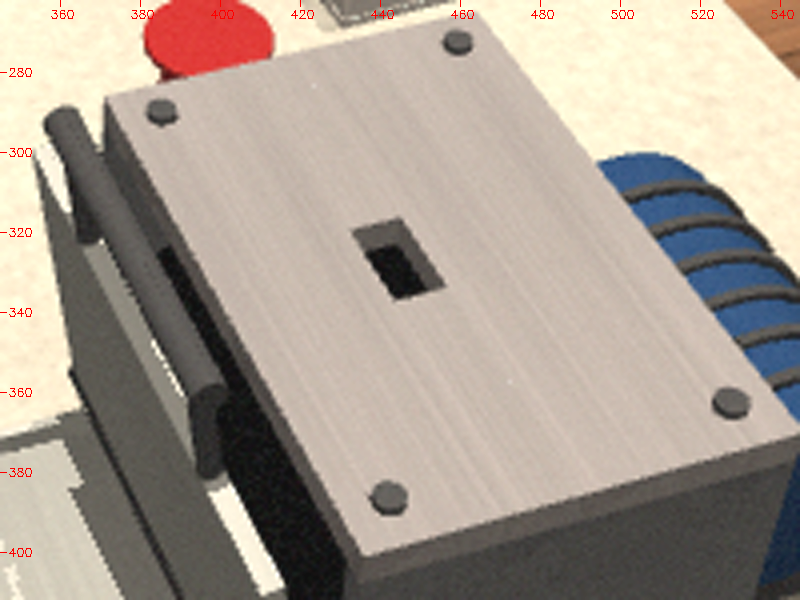

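View pics/m1.png

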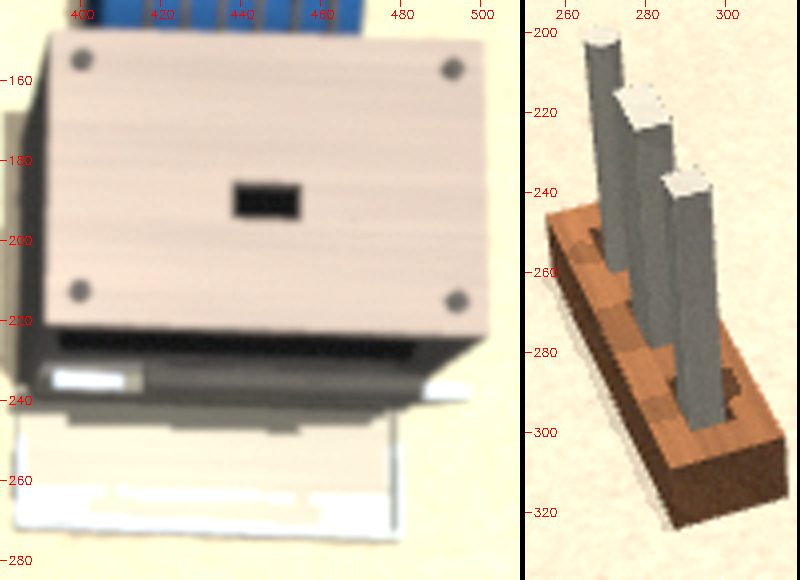

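View pics/c1.png

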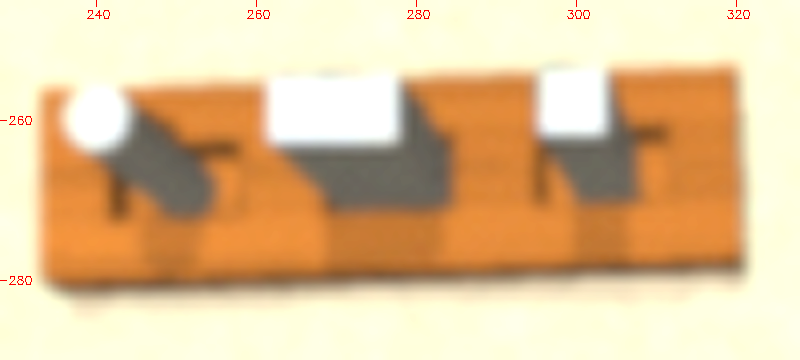

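Slot, top-face, rail and bar-top corners are readable in both views, and the flap is somewhat ajar. Next: fit the poses.

```bash
cat > h.py <<'E'
import numpy as np
from scipy.optimize import least_squares
CAM={'s':(np.array([[607.0,0,319.4],[0,607.0,241.5],[0,0,1]]),None),'t':(np.array([[555.1,0,321.1],[0,555.1,239.2],[0,0,1]]),None)}
from plant import arm
def cams():
    return {n[0]:arm.camera(n) for n in('side','top')}
def proj(c,P):
    T=c['pose'];p=(np.atleast_2d(P)-T[:3,3])@T[:3,:3]; q=p@np.asarray(c['K']).T
    return q[:,:2]/q[:,2:]
def tri(C,us,ut):
    A=[];b=[]
    for c,u in((C['s'],us),(C['t'],ut)):
        T=c['pose'];d=T[:3,:3]@np.linalg.solve(c['K'],[*u,1]);d/=np.linalg.norm(d)
        M=np.eye(3)-np.outer(d,d);A.append(M);b.append(M@T[:3,3])
    return np.linalg.lstsq(np.vstack(A),np.hstack(b),rcond=None)[0]
def un(p,x0,y0,k): return (np.array(p,float)+.5)/k-.5+[x0,y0]
def Rz(a): return np.array([[np.cos(a),-np.sin(a),0],[np.sin(a),np.cos(a),0],[0,0,1]])
E
cat > m1.py <<'E'
from h import *
C=cams()
ss=un([(352,230),(402,217),(445,285),(398,300)],345,262,4)   # far-left.. order: (-x,+y),(+x,+y),(+x,-y),(-x,-y)
st=un([(233,217),(232,183),(300,184),(300,219)],380,140,4)
fs=un([(106,97),(478,13),(800,435),(364,556)],345,262,4)
ft=un([(45,322),(50,33),(483,40),(488,335)],380,140,4)
bs=un([(616,96),(652,82),(671,117),(636,130)],250-525/4,192,4) # flat bar top
bt=un([(268,145),(267,77),(400,77),(402,144)],228,245,8)
for n,a,b in(('slot',ss,st),('face',fs,ft),('bar',bs,bt)):
    P=np.array([tri(C,x,y) for x,y in zip(a,b)]); print(n,P.round(1).tolist(),P.mean(0).round(1))
sl=np.array([(-9,16),(9,16),(9,-16),(-9,-16)]);fc=np.array([(-60,100),(80,100),(80,-100),(-60,-100)])
def pts(v,xy,z): return np.c_[xy,np.full(4,z)]@Rz(v[2]).T+[v[0],v[1],0]
rs=un([(64,116),(207,390)],345,262,4); rt=un([(142,381),(425,386)],380,140,4)
def rail(v): 
    a=v[3];x=-66-165*np.sin(a);z=40+165*np.cos(a)
    return np.array([(x,60,z),(x,-60,z)])@Rz(v[2]).T+[v[0],v[1],0]
def res(v):
    r=[]
    for c,s,f in((C['s'],ss,fs),(C['t'],st,ft)):
        r+=[(proj(c,pts(v,sl,170))-s),(proj(c,pts(v,fc,170))-f)]
    R=rail(v);r+=[.5*(proj(C['s'],R)-rs)]
    r+=[.5*(proj(C['t'],R)-rt)]
    return np.vstack(r).ravel()
o=least_squares(res,[560,-130,0,.1]);v=o.x
print('box',v.round(3),'yaw deg',np.degrees(v[2]),'res',res(v).round(1).reshape(-1,2).tolist()); print('rail',rail(v).round(1).tolist())
fb=np.array([(-8,15),(8,15),(8,-15),(-8,-15)])
def rb(w): return np.vstack([proj(C[k],pts(w,fb,w[3]))-u for k,u in(('s',bs),('t',bt))]).ravel()
o=least_squares(rb,[430,80,0,150]);print('bar',o.x.round(3),np.degrees(o.x[2]),rb(o.x).round(1))
E
python3 m1.py
```

```text
slot [[654.6, -86.9, 168.1], [671.4, -87.2, 168.1], [670.4, -118.0, 168.0], [654.3, -117.8, 166.9]] [ 662.7 -102.5  167.8]
face [[605.8, -0.6, 166.8], [744.8, -5.2, 166.6], [739.2, -204.7, 166.8], [600.0, -200.3, 167.0]] [ 672.4 -102.7  166.8]
bar [[530.1, 238.0, 143.4], [545.7, 238.3, 146.4], [545.0, 207.0, 150.0], [529.9, 206.4, 147.8]] [537.7 222.4 146.9]
box [ 6.61674e+02 -1.03313e+02 -3.10000e-02  1.50000e-01] yaw deg -1.7985246589980162 res [[-0.8, -0.7], [-0.4, -0.7], [0.5, -0.2], [-1.0, -0.5], [-0.5, -1.1], [-0.2, -1.4], [1.1, -1.1], [-0.6, -0.6], [0.2, 0.5], [0.5, -0.5], [1.1, -0.2], [1.1, 0.5], [0.7, 0.0], [0.7, -1.2], [1.0, 0.1], [1.1, 0.4], [-0.4, 0.0], [0.3, 0.6], [0.5, -0.4], [-0.2, 0.1]]
rail [[573.0, -40.5, 203.2], [569.2, -160.4, 203.2]]
bar [5.37744e+02 2.22396e+02 2.60000e-02 1.46921e+02] 1.4678523607873823 [-0.7 -1.3 -0.4  0.1  0.4  1.3 -0.3  0.2  0.2 -0.2  0.4 -0.2 -0.1 -0.6
 -0.3 -0.4]
```

Slot at about (662,-103,168), against 170 stated. Box yaw is -1.8° and the flap is 0.15 rad ajar, with its rail centre at (571,-100,203). The flat bar is in the middle pocket, top at (537.7,222.4,147), against 150 stated, so these agree with the given sizes. Now rise and turn the tool so it closes along the box's x.

Request:
arm_command(rows=[0, 0, -0.0113, 0, 0, -0.0853, 1, 0, 0, -0.0113, 0, 0, -0.0853, 1, 0, 0, -0.0113, 0, 0, -0.0853, 1, 0, 0, -0.0113, 0, 0, -0.0853, 1, 0, 0, -0.0113, 0, 0, -0.0853, 1, 0, 0, -0.0113, 0, 0, -0.0853, 1, 0, 0, -0.0113, 0, 0, -0.0853, 1, 0, 0, -0.0113, 0, 0, -0.0853, 1], newtons=15)

```text
time: 1.0
ee_pos: [304.2, -602.3, 290.9]
tool_rot: [[0.026, 1.0, -0.0], [1.0, -0.026, 0.0], [0.0, -0.0, -1.0]]
ft_force: [0.3, 0.1, 0.1]
finger_gap: 1.001
grasp_force: 0.0
```

Request:
arm_command(rows=[0.0606, 0.0299, 0, 0, 0, 0, 1, 0.0606, 0.0299, 0, 0, 0, 0, 1, 0.0606, 0.0299, 0, 0, 0, 0, 1, 0.0606, 0.0299, 0, 0, 0, 0, 1, 0.0606, 0.0299, 0, 0, 0, 0, 1, 0.0606, 0.0299, 0, 0, 0, 0, 1, 0.0606, 0.0299, 0, 0, 0, 0, 1, 0.0606, 0.0299, 0, 0, 0, 0, 1])

```text
time: 1.8
ee_pos: [457.3, -314.7, 290.9]
tool_rot: [[0.031, 1.0, -0.0], [1.0, -0.031, -0.0], [-0.0, -0.0, -1.0]]
ft_force: [-0.0, -0.6, -0.8]
finger_gap: 0.999
grasp_force: 0.0
```

Request:
arm_command(rows=[0.0606, 0.0299, 0, 0, 0, 0, 1, 0.0606, 0.0299, 0, 0, 0, 0, 1, 0.0606, 0.0299, 0, 0, 0, 0, 1, 0.0606, 0.0299, 0, 0, 0, 0, 1, 0.0606, 0.0299, 0, 0, 0, 0, 1, 0.0606, 0.0299, 0, 0, 0, 0, 1, 0, 0, 0, 0, 0, 0, 1, 0, 0, 0, 0, 0, 0, 1])

```text
time: 2.6
ee_pos: [571.3, -100.7, 290.6]
tool_rot: [[0.029, 1.0, -0.0], [1.0, -0.029, 0.0], [0.0, -0.0, -1.0]]
ft_force: [0.4, -0.9, 0.8]
finger_gap: 0.999
grasp_force: 0.0
```

Request:
arm_command(rows=[0, 0, 0.0385, 0, 0, 0, 1, 0, 0, 0.0385, 0, 0, 0, 1, 0, 0, 0.0385, 0, 0, 0, 1, 0, 0, 0.0385, 0, 0, 0, 0, 0, 0, 0, 0, 0, 0, -1, 0, 0, 0, 0, 0, 0, -1, 0, 0, 0, 0, 0, 0, -1, 0, 0, 0, 0, 0, 0, -1], newtons=15)

```text
time: 3.4
ee_pos: [572.0, -101.9, 199.9]
tool_rot: [[0.032, 0.999, 0.002], [0.999, -0.032, -0.001], [-0.0, 0.002, -1.0]]
ft_force: [-0.3, 0.1, 0.4]
finger_gap: 0.58
grasp_force: 0.0
```

Request:
arm_command(rows=[0, 0, 0, 0, 0, 0, -1, 0, 0, 0, 0, 0, 0, -1])

```text
time: 3.6
ee_pos: [571.5, -101.5, 199.1]
tool_rot: [[0.031, 1.0, 0.001], [1.0, -0.031, -0.0], [-0.0, 0.001, -1.0]]
ft_force: [0.1, -0.3, 0.0]
finger_gap: 0.4
grasp_force: 0.0
```

Run:
```python
from plant import arm
import cv2
s=arm.camera('side')['img'][:,:,::-1]
cv2.imwrite('pics/s2.png',cv2.resize(s[200:420,320:560],None,fx=2.5,fy=2.5))
```

```text
(no output)
```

View pics/s2.png

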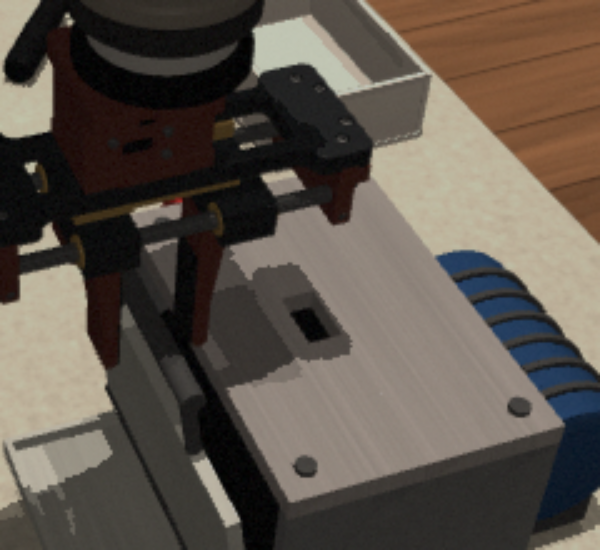

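The picture shows the fingers straddling the rail at mid-length, one at (105,330) and one at (200,320), and still closing. Finish closing.

Request:
arm_command(rows=[0, 0, 0, 0, 0, 0, -1, 0, 0, 0, 0, 0, 0, -1, 0, 0, 0, 0, 0, 0, -1, 0, 0, 0, 0, 0, 0, -1, 0, 0, 0, 0, 0, 0, -1])

```text
time: 4.15
ee_pos: [571.1, -101.5, 198.5]
tool_rot: [[0.031, 1.0, -0.0], [1.0, -0.031, -0.0], [-0.0, -0.0, -1.0]]
ft_force: [-0.3, 0.4, 1.7]
finger_gap: 0.133
grasp_force: 15.0
```

Run:
```python
import numpy as np
def seq(a0,a1,n):
    a=np.linspace(a0,a1,n+1); x=-66-165*np.sin(a); z=40+165*np.cos(a)
    print(a0,a1); print(np.c_[np.diff(x)/600,-np.diff(z)/600].round(4).tolist())
seq(.15,1.0,15); seq(1.0,0,16)
```

```text
0.15 1.0
[[-0.0153, 0.0028], [-0.0152, 0.0036], [-0.0149, 0.0045], [-0.0146, 0.0053], [-0.0143, 0.0061], [-0.014, 0.0069], [-0.0135, 0.0077], [-0.0131, 0.0085], [-0.0126, 0.0092], [-0.012, 0.0099], [-0.0115, 0.0106], [-0.0108, 0.0112], [-0.0102, 0.0118], [-0.0095, 0.0123], [-0.0088, 0.0129]]
1.0 0
[[0.0097, -0.0142], [0.0106, -0.0135], [0.0114, -0.0128], [0.0122, -0.0121], [0.0129, -0.0113], [0.0136, -0.0105], [0.0142, -0.0096], [0.0148, -0.0087], [0.0153, -0.0078], [0.0158, -0.0068], [0.0162, -0.0058], [0.0165, -0.0048], [0.0168, -0.0037], [0.017, -0.0027], [0.0171, -0.0016], [0.0172, -0.0005]]
```

Request:
arm_command(rows=[0, -0.0153, 0.0028, 0, 0, 0, -1, 0, -0.0152, 0.0036, 0, 0, 0, -1, 0, -0.0149, 0.0045, 0, 0, 0, -1, 0, -0.0146, 0.0053, 0, 0, 0, -1, 0, -0.0143, 0.0061, 0, 0, 0, -1, 0, -0.014, 0.0069, 0, 0, 0, -1, 0, -0.0135, 0.0077, 0, 0, 0, -1, 0, -0.0131, 0.0085, 0, 0, 0, -1])

```text
time: 4.95
ee_pos: [501.6, -99.2, 170.8]
tool_rot: [[0.031, 1.0, -0.0], [1.0, -0.031, 0.0], [0.0, -0.0, -1.0]]
ft_force: [1.2, 1.1, 1.9]
finger_gap: 0.132
grasp_force: 15.0
```

Request:
arm_command(rows=[0, -0.0126, 0.0092, 0, 0, 0, -1, 0, -0.012, 0.0099, 0, 0, 0, -1, 0, -0.0115, 0.0106, 0, 0, 0, -1, 0, -0.0108, 0.0112, 0, 0, 0, -1, 0, -0.0102, 0.0118, 0, 0, 0, -1, 0, -0.0095, 0.0123, 0, 0, 0, -1, 0, 0, 0, 0, 0, 0, -1])

```text
time: 5.65
ee_pos: [461.2, -98.1, 130.9]
tool_rot: [[0.031, 1.0, -0.002], [1.0, -0.031, 0.0], [0.0, -0.002, -1.0]]
ft_force: [3.5, 0.6, -5.6]
finger_gap: 0.131
grasp_force: 15.0
```

Request:
arm_command(rows=[0, -0.0044, 0.0064, 0, 0, 0, -1, 0, -0.0044, 0.0064, 0, 0, 0, -1, 0, 0, 0, 0, 0, 0, -1, 0, 0, 0, 0, 0, 0, -1])

```text
time: 6.05
ee_pos: [456.8, -98.0, 124.2]
tool_rot: [[0.031, 1.0, -0.001], [1.0, -0.031, 0.0], [0.0, -0.001, -1.0]]
ft_force: [2.4, 1.3, -4.1]
finger_gap: 0.13
grasp_force: 15.0
```

Request:
arm_command(rows=[0, -0.0044, 0.0064, 0, 0, 0, -1, 0, 0, 0, 0, 0, 0, -1])

```text
time: 6.25
ee_pos: [456.5, -98.1, 122.2]
tool_rot: [[0.031, 1.0, 0.004], [1.0, -0.031, -0.001], [-0.001, 0.004, -1.0]]
ft_force: [2.2, 0.8, 6.9]
finger_gap: 0.134
grasp_force: 15.0
```

Request:
arm_command(rows=[0, -0.0033, 0.005, 0, 0, 0, -1, 0, 0, 0, 0, 0, 0, -1])

```text
time: 6.45
ee_pos: [456.5, -98.2, 120.3]
tool_rot: [[0.031, 0.999, 0.008], [1.0, -0.031, -0.001], [-0.001, 0.008, -1.0]]
ft_force: [4.1, 0.6, 13.3]
finger_gap: 0.136
grasp_force: 15.0
```

Force rises to 13 N while x stays at 456.5, and the model puts the stop at 457, so the flap is right down. Now swing it back up.

Request:
arm_command(rows=[0, 0.0077, -0.0114, 0, 0, 0, -1, 0, 0.0097, -0.0142, 0, 0, 0, -1, 0, 0.0106, -0.0135, 0, 0, 0, -1, 0, 0.0114, -0.0128, 0, 0, 0, -1, 0, 0.0122, -0.0121, 0, 0, 0, -1, 0, 0.0129, -0.0113, 0, 0, 0, -1, 0, 0.0136, -0.0105, 0, 0, 0, -1, 0, 0.0142, -0.0096, 0, 0, 0, -1])

```text
time: 7.25
ee_pos: [507.5, -99.7, 173.7]
tool_rot: [[0.031, 1.0, -0.002], [1.0, -0.031, 0.001], [0.001, -0.002, -1.0]]
ft_force: [6.2, 0.9, -15.3]
finger_gap: 0.132
grasp_force: 15.0
```

Request:
arm_command(rows=[0, 0.0148, -0.0087, 0, 0, 0, -1, 0, 0.0153, -0.0078, 0, 0, 0, -1, 0, 0.0158, -0.0068, 0, 0, 0, -1, 0, 0.0162, -0.0058, 0, 0, 0, -1, 0, 0.0165, -0.0048, 0, 0, 0, -1, 0, 0.0168, -0.0037, 0, 0, 0, -1, 0, 0.017, -0.0027, 0, 0, 0, -1, 0, 0, 0, 0, 0, 0, -1])

```text
time: 8.05
ee_pos: [578.1, -101.7, 200.5]
tool_rot: [[0.031, 1.0, 0.005], [1.0, -0.031, -0.0], [-0.0, 0.005, -1.0]]
ft_force: [1.8, 1.0, 3.5]
finger_gap: 0.131
grasp_force: 15.0
```

Request:
arm_command(rows=[0, 0.012, -0.0012, 0, 0, 0, -1, 0, 0.012, -0.0008, 0, 0, 0, -1, 0, 0.005, 0, 0, 0, 0, -1, 0, 0, 0, 0, 0, 0, -1])

```text
time: 8.45
ee_pos: [593.9, -102.2, 200.9]
tool_rot: [[0.031, 1.0, 0.002], [1.0, -0.031, -0.0], [0.0, 0.002, -1.0]]
ft_force: [-0.1, 0.8, 4.7]
finger_gap: 0.133
grasp_force: 15.0
```

Request:
arm_command(rows=[0, 0.004, 0, 0, 0, 0, -1, 0, 0.003, 0, 0, 0, 0, -1, 0, 0, 0, 0, 0, 0, -1])

```text
time: 8.75
ee_pos: [595.4, -102.2, 200.8]
tool_rot: [[0.031, 1.0, -0.003], [1.0, -0.031, -0.0], [-0.0, -0.003, -1.0]]
ft_force: [-9.5, 1.7, 10.7]
finger_gap: 0.135
grasp_force: 15.0
```

Request:
arm_command(rows=[0, 0.004, 0, 0, 0, 0, -1, 0, 0, 0, 0, 0, 0, -1, 0, 0, 0, 0, 0, 0, 0.2, 0, 0, 0, 0, 0, 0, 0.2, 0, 0, 0, 0, 0, 0, 0.2, 0, -0.003, -0.03, 0, 0, 0, 0.4, 0, 0, -0.07, 0, 0, 0, 0.4, 0, 0, -0.06, 0, 0, 0, 0.4])

```text
time: 9.55
ee_pos: [597.7, -102.5, 297.3]
tool_rot: [[0.031, 1.0, 0.0], [1.0, -0.031, 0.0], [0.0, 0.0, -1.0]]
ft_force: [0.6, 0.0, 0.2]
finger_gap: 0.636
grasp_force: 0.0
```

Run:
```python
from plant import arm
import cv2
s=arm.camera('side')['img'][:,:,::-1]
print(arm.read_state()['ee_pos'])
cv2.imwrite('pics/s3.png',cv2.resize(s[200:420,320:560],None,fx=2.5,fy=2.5))
```

```text
[ 600.69817433 -102.42021068  304.26731436]
```

View pics/s3.png

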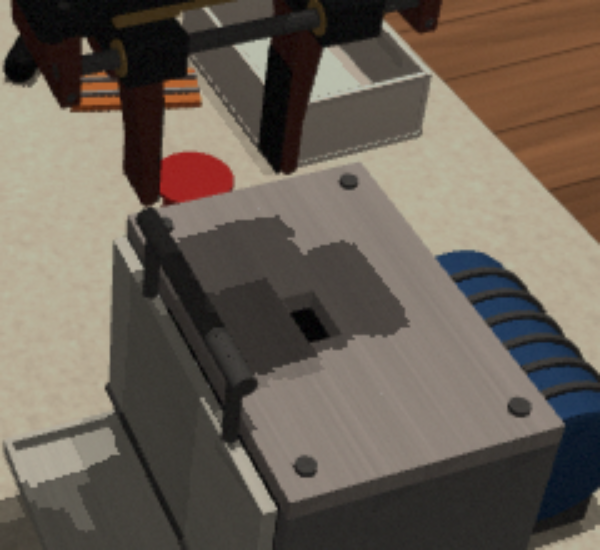

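The picture shows the flap upright, its panel flush with the front and the rail above the top edge (150–245, 215–385), so it is shut. Move over to the flat bar.

Request:
arm_command(rows=[0.0672, -0.0151, 0, 0, 0, 0, 0.4, 0.0672, -0.0151, 0, 0, 0, 0, 0.4, 0.0672, -0.0151, 0, 0, 0, 0, 0.4, 0.0672, -0.0151, 0, 0, 0, 0, 0.4, 0.0672, -0.0151, 0, 0, 0, 0, 0.4, 0.0672, -0.0151, 0, 0, 0, 0, 0.4, 0.0672, -0.0151, 0, 0, 0, 0, 0.4, 0.0672, -0.0151, 0, 0, 0, 0, 0.4])

```text
time: 10.4
ee_pos: [535.1, 223.8, 296.2]
tool_rot: [[0.032, 0.999, 0.001], [0.999, -0.032, 0.0], [0.0, 0.001, -1.0]]
ft_force: [0.3, -0.5, 0.7]
finger_gap: 0.7
grasp_force: 0.0
```

Request:
arm_command(rows=[0, 0, 0, 0, 0, -0.019, 0.4, 0, 0, 0, 0, 0, -0.019, 0.4, 0, 0, 0, 0, 0, 0, 0.4, 0, 0, 0, 0, 0, 0, 0.4])

```text
time: 10.8
ee_pos: [535.8, 220.5, 296.1]
tool_rot: [[-0.025, 1.0, 0.0], [1.0, 0.025, -0.001], [-0.001, 0.0, -1.0]]
ft_force: [0.5, -0.2, 1.2]
finger_gap: 0.699
grasp_force: 0.0
```

Request:
arm_command(rows=[0.0025, 0.002, 0.06, 0, 0, 0, 0.4, 0, 0, 0.065, 0, 0, 0, 0.4, 0, 0, 0.065, 0, 0, 0, 0.4, 0, 0, 0.065, 0, 0, 0, 0.4, 0, 0, 0.03, 0, 0, 0, 0.3, 0, 0, 0.0133, 0, 0, 0, 0.2, 0, 0, 0, 0, 0, 0, 0, 0, 0, 0, 0, 0, 0, 0])

```text
time: 11.6
ee_pos: [537.2, 223.9, 118.5]
tool_rot: [[-0.028, 1.0, 0.002], [1.0, 0.028, 0.001], [0.001, 0.002, -1.0]]
ft_force: [0.7, -0.0, 0.2]
finger_gap: 0.508
grasp_force: 0.0
```

Request:
arm_command(rows=[0, 0, 0, 0, 0, 0, -1, 0, 0, 0, 0, 0, 0, -1, 0, 0, 0, 0, 0, 0, -1, 0, 0, 0, 0, 0, 0, -1, 0, 0, 0, 0, 0, 0, -1, 0, 0, 0, 0, 0, 0, -1], newtons=30)

```text
time: 12.2
ee_pos: [536.5, 224.0, 117.8]
tool_rot: [[-0.029, 1.0, 0.001], [1.0, 0.029, 0.0], [0.0, 0.001, -1.0]]
ft_force: [-0.1, -0.5, 3.5]
finger_gap: 0.183
grasp_force: 30.0
```

Request:
arm_command(rows=[0, 0, -0.0083, 0, 0, 0, -1, 0, 0, -0.02, 0, 0, 0, -1, 0, 0, -0.04, 0, 0, 0, -1, 0, 0, -0.06, 0, 0, 0, -1, 0, 0, -0.06, 0, 0, 0, -1, 0, 0, -0.06, 0, 0, 0, -1, 0, 0, -0.06, 0, 0, 0, -1, 0, 0, -0.06, 0, 0, 0, -1])

```text
time: 13.0
ee_pos: [535.4, 223.8, 340.4]
tool_rot: [[-0.029, 1.0, -0.0], [1.0, 0.029, -0.0], [-0.0, -0.0, -1.0]]
ft_force: [1.1, -0.5, -1.8]
finger_gap: 0.181
grasp_force: 30.0
```

Request:
arm_command(rows=[0, 0, 0, 0, 0, 0.019, -1, 0, 0, 0, 0, 0, 0.019, -1, 0, 0, 0, 0, 0, 0, -1])

```text
time: 13.3
ee_pos: [535.3, 223.3, 337.0]
tool_rot: [[0.032, 0.999, -0.002], [0.999, -0.032, -0.001], [-0.001, -0.002, -1.0]]
ft_force: [0.3, -0.6, -2.9]
finger_gap: 0.184
grasp_force: 30.0
```

Request:
arm_command(rows=[-0.0672, 0.0283, 0, 0, 0, 0, -1, -0.0672, 0.0283, 0, 0, 0, 0, -1, -0.0672, 0.0283, 0, 0, 0, 0, -1, -0.0672, 0.0283, 0, 0, 0, 0, -1, -0.0672, 0.0283, 0, 0, 0, 0, -1, -0.0672, 0.0283, 0, 0, 0, 0, -1, -0.0672, 0.0283, 0, 0, 0, 0, -1, -0.0672, 0.0283, 0, 0, 0, 0, -1])

```text
time: 14.1
ee_pos: [661.5, -104.5, 336.2]
tool_rot: [[0.031, 1.0, -0.004], [1.0, -0.031, 0.0], [0.0, -0.004, -1.0]]
ft_force: [1.2, 0.2, -1.4]
finger_gap: 0.186
grasp_force: 30.0
```

Request:
arm_command(rows=[0, 0, 0.025, 0, 0, 0, -1, 0, 0, 0.03, 0, 0, 0, -1, 0, 0, 0.017, 0, 0, 0, -1, 0, 0, 0, 0, 0, 0, -1, 0, 0, 0, 0, 0, 0, -1])

```text
time: 14.6
ee_pos: [661.8, -102.3, 294.9]
tool_rot: [[0.03, 1.0, -0.001], [1.0, -0.03, 0.0], [0.0, -0.001, -1.0]]
ft_force: [-0.1, -0.1, -2.4]
finger_gap: 0.178
grasp_force: 30.0
```

```bash
cat > look.py <<'E'
from h import *
import cv2,sys
n=sys.argv[1]; C=cams(); s=arm.read_state(); print(s['time'],s['ee_pos'].round(1),s['ft_force'].round(1),np.round(s['tool_rot'],3).tolist())
def crop(i,x,y,w,h,k):
    o=cv2.resize(i[y:y+h,x:x+w,::-1],None,fx=k,fy=k,interpolation=cv2.INTER_CUBIC)
    return cv2.convertScaleAbs(o,alpha=1.9,beta=20)
cv2.imwrite('pics/raw_s%s.png'%n,C['s']['img'][:,:,::-1]);cv2.imwrite('pics/raw_t%s.png'%n,C['t']['img'][:,:,::-1])
x,y=400,240
cv2.imwrite('pics/L%s.png'%n,crop(C['s']['img'],x,y,100,100,6))
E
python3 look.py 1
```

```text
14.7 [ 662.3 -102.3  296. ] [-0.1 -0.8 -3.1] [[0.031, 1.0, 0.001], [1.0, -0.031, -0.0], [-0.0, 0.001, -1.0]]
```

View pics/L1.png

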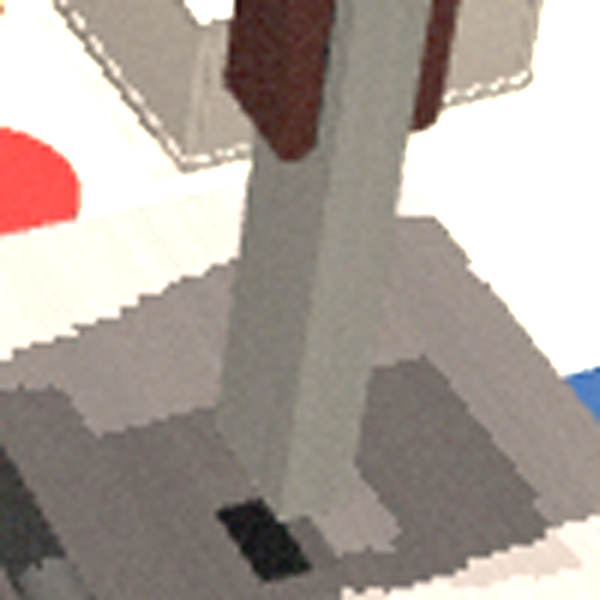

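The picture shows the bar above the slot, with lower-end corners at crop (218,420), (281,520) and (352,500). The slot's near part is visible at (218–310, 500–580), so the bar sits further towards +y. Compute the offset.

```bash
cat > off.py <<'E'
from h import *
T=arm.camera('side');c=T
def bp(u,z):
    M=c['pose'];d=M[:3,:3]@np.linalg.solve(c['K'],[*u,1]);o=M[:3,3];return o+d*(z-o[2])/d[2]
R=Rz(np.radians(-1.8))
ss=un([(352,230),(402,217),(445,285),(398,300)],345,262,4)
S=np.array([bp(u,170) for u in ss])@R; sl=np.array([(-9,16),(9,16),(9,-16),(-9,-16)])
print('slot centre ests (box axes)',(S[:,:2]-sl).round(1).tolist(),(S[:,:2]-sl).mean(0))
bs=un([(218,420),(281,520),(352,500)],400,240,6); bb=np.array([(-8,15),(-8,-15),(8,-15)])
for z in(186,188,190):
    B=np.array([bp(u,z) for u in bs])@R; e=B[:,:2]-bb; print(z,e.round(1).tolist(),'bar-slot',(e.mean(0)-(S[:,:2]-sl).mean(0)).round(2))
s=arm.read_state(); print(s['ee_pos'], (s['ee_pos']@R).round(1), s['time'])
E
python3 off.py
```

```text
slot centre ests (box axes) [[665.0, -84.0], [664.5, -83.7], [663.9, -82.5], [665.4, -83.7]] [664.67956388 -83.45426401]
186 [[666.8, -83.0], [666.4, -83.1], [666.5, -82.6]] bar-slot [1.9  0.57]
188 [[665.8, -84.8], [665.3, -84.8], [665.4, -84.2]] bar-slot [ 0.81 -1.15]
190 [[664.7, -86.6], [664.2, -86.5], [664.3, -85.9]] bar-slot [-0.27 -2.87]
[ 662.37323492 -102.44398752  296.17992161] [665.3 -81.6 296.2] 14.75
```

Request:
arm_command(rows=[0.0012, -0.0012, 0.01, 0, 0, 0, -1, 0, 0, 0.01, 0, 0, 0, -1, 0, 0, 0.003, 0, 0, 0, -1, 0, 0, 0, 0, 0, 0, -1, 0, 0, 0, 0, 0, 0, -1])

```text
time: 15.25
ee_pos: [661.3, -102.1, 281.3]
tool_rot: [[0.031, 1.0, -0.0], [1.0, -0.031, 0.0], [0.0, -0.0, -1.0]]
ft_force: [-0.1, -0.5, -1.7]
finger_gap: 0.181
grasp_force: 30.0
```

Request:
arm_command(rows=[0, 0, 0.004, 0, 0, 0, -1, 0, 0, 0.004, 0, 0, 0, -1, 0, 0, 0.004, 0, 0, 0, -1, 0, 0, 0, 0, 0, 0, -1])

```text
time: 15.65
ee_pos: [661.1, -101.7, 273.6]
tool_rot: [[0.031, 1.0, -0.001], [1.0, -0.031, 0.0], [0.0, -0.001, -1.0]]
ft_force: [0.3, 1.7, -1.8]
finger_gap: 0.181
grasp_force: 30.0
```

The lower end is already below 170 mm with no vertical force, so it has entered. Continue gently.

Request:
arm_command(rows=[0.0006, 0, 0.003, 0, 0, 0, -1, 0, 0, 0.004, 0, 0, 0, -1, 0, 0, 0.004, 0, 0, 0, -1, 0, 0, 0, 0, 0, 0, -1])

```text
time: 16.05
ee_pos: [661.0, -101.6, 267.0]
tool_rot: [[0.031, 1.0, -0.001], [1.0, -0.031, 0.0], [0.0, -0.001, -1.0]]
ft_force: [-0.3, 1.2, -2.3]
finger_gap: 0.179
grasp_force: 30.0
```

Request:
arm_command(rows=[0.0006, 0, 0.006, 0, 0, 0, -1, 0, 0, 0.007, 0, 0, 0, -1, 0, 0, 0.007, 0, 0, 0, -1, 0, 0, 0.007, 0, 0, 0, -1, 0, 0, 0, 0, 0, 0, -1])

```text
time: 16.55
ee_pos: [660.8, -101.4, 250.4]
tool_rot: [[0.031, 1.0, -0.001], [1.0, -0.031, 0.0], [-0.0, -0.001, -1.0]]
ft_force: [-1.0, -1.0, -2.6]
finger_gap: 0.182
grasp_force: 30.0
```

Request:
arm_command(rows=[0, 0, 0.008, 0, 0, 0, -1, 0, 0, 0.008, 0, 0, 0, -1, 0, 0, 0.008, 0, 0, 0, -1, 0, 0, 0.008, 0, 0, 0, -1, 0, 0, 0, 0, 0, 0, -1])

```text
time: 17.05
ee_pos: [660.7, -101.3, 231.1]
tool_rot: [[0.031, 1.0, -0.002], [1.0, -0.031, 0.0], [0.0, -0.002, -1.0]]
ft_force: [0.8, -0.1, -1.6]
finger_gap: 0.181
grasp_force: 30.0
```

Request:
arm_command(rows=[0, 0, 0.008, 0, 0, 0, -1, 0, 0, 0.008, 0, 0, 0, -1, 0, 0, 0.008, 0, 0, 0, -1, 0, 0, 0.008, 0, 0, 0, -1, 0, 0, 0.006, 0, 0, 0, -1, 0, 0, 0, 0, 0, 0, -1, 0, 0, 0, 0, 0, 0, -1, 0, 0, 0, 0, 0, 0, -1])

```text
time: 17.85
ee_pos: [661.5, -101.3, 209.7]
tool_rot: [[0.031, 1.0, 0.001], [1.0, -0.031, -0.0], [-0.0, 0.001, -1.0]]
ft_force: [0.4, 0.2, -1.4]
finger_gap: 0.18
grasp_force: 30.0
```

Run:
```python
from h import *
import cv2
C=cams();s=arm.read_state();print(s['time'],s['ee_pos'].round(1),s['ft_force'].round(1),s['moment'].round(2),np.abs(s['qvel']).max())
a=C['s']['img'][190:430,240:560,::-1];b=C['t']['img'][140:290,220:520,::-1]
a=cv2.resize(a,(400,300));b=cv2.resize(b,(400,200));m=np.zeros((300,800,3),np.uint8);m[:,:400]=a;m[:200,400:]=b
cv2.imwrite('pics/f.png',cv2.convertScaleAbs(m,alpha=1.6,beta=15))
```

```text
17.95 [ 661.4 -101.3  209.7] [-0.7  0.  -2.1] [ 0.03 -0.07 -0.02] 0.12580441872986184
```

View pics/f.png

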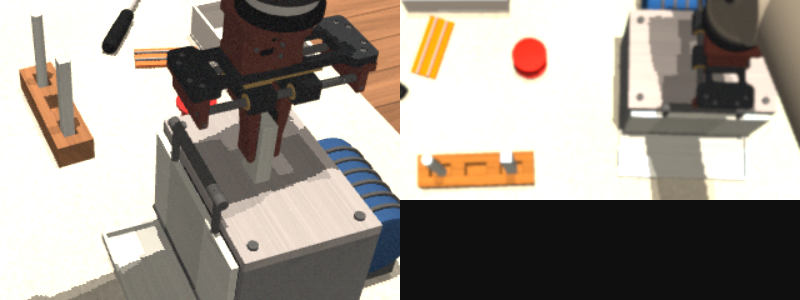

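The picture shows the bar upright in the slot at (265,170), the flap shut, and the round and square bars standing in the stand. About 68 of 140 mm is inside, the force is near zero and the arm is at rest. Hand in.

```bash
python3 -c "
from plant import arm
print(arm.close_job())"
```

```text
the job is handed in; nothing more can be done
None
```

I handed in the job at about 18 s: the flap was pulled right down and shut again, and the flat bar is held at rest in the slot, upright, about 68 of its 140 mm inside with almost no force; the square and round bars are still in the stand.

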